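Seat the can seamer's flanged spindle on its hidden stop

ROBOT

A 6-joint arm with a two-finger parallel gripper is mounted at the origin on the work surface. World frame = base frame: x ahead of the robot, y to its left, z up, the work surface at z = 0. Lengths are in mm, angles in rad, forces in N, time in s.
With the tool pointing down it reaches from about 300 to 775 mm from the base axis. Payload 14.6 kg.
Tool frame: the origin (TCP) lies at the very end of the fingers, on their centre line; the grasp point (between the pads) lies 19 mm behind it (grip_point_offset is the distance from the TCP to the grasp point, in mm); z points along the fingers, y is the line along which they close (so a half turn about z gives the same grasp; the last joint's range is limited). The gripper opens to 94 mm and grips with 3 to 60 N. Pads are 16 mm wide; open, the fingers measure 119 mm over their backs; the gripper's body (75 mm by 177 mm) begins 78 mm behind the grasp point.
Start: joints at [1.265, 0.3, 1.521, -0, 1.321, -0.067], TCP at [130.093, 534.383, 205.446] pointing down, gripper open.
Joint ranges: [-3.03, 3.03], [-0.79, 2.21], [0.23, 2.52], [-1.04, 4.18], [0, 3.07], [-2.55, 2.55]. Speed limits (rad/s): [2.22, 2.22, 2.57, 3.14, 3.14, 3.14].

INTERFACE

Orientations are given as [roll, pitch, yaw] about the fixed x, y, z axes, in that order (R = Rz(yaw) Ry(pitch) Rx(roll)).
In Python, from cell import read_state, camera, camera_info, sign_off, grip_point_offset gives the robot as it stands.
- The arm moves only by the shell command python3 -m handwheel 'ROWS' [FORCE]. ROWS is text: rows parted by semicolons, each of 5 numbers parted by spaces: the shift along the world's x, y, z in units of 40 mm (1.0 is 40 mm), then the turn about the world's z in units of 5 degrees (1.0 is 5 degrees), then the closure, from 0 (fully open) to 1 (shut). In form: dx dy dz yaw gripper; .... A call has 1 to 12 rows; each row shifts and turns the commanded pose from where the row before left it; what a row does not reach is not made up. A row lasts 1/12 s, in which the tool goes at most 41.7 mm and 7.16 degrees, less where a joint would pass 70% of its speed; a pose out of reach is approached as far as the arm can. A call is refused whole if a number of a shift passes 1 or a number of a turn 1, either way. A call with a gripper value outside its range is refused whole. The fingers move at their own pace and stop on an object; FORCE is the grip in N (left out, the last holds). Time passes only in rows, so rows that do not move let the fingers close. It gives the time, the measured TCP pose, the force, the opening and the grip force at its end, in the units of the state.
- read_state(): the state, without advancing time (a new reading comes with each control period).
- camera(name): name is "scene" or "top" or "wrist"; returns (picture, depth): 420x560x3 uint8, red, green, blue; 420x560 float32, mm along the optical axis (not along the pixel's ray), 0 where there is no reading.
- camera_info(name): a dict with "intrinsics" (3x3 intrinsics, pixels), "world_from_camera" (4x4, takes a point from camera to world coordinates). Camera axes: x right, y down, z forward; pixel columns grow to the right and rows downward; lengths in mm; the calibration is good to about 2 mm. The wrist camera is an equidistant fisheye: a pixel r from the principal point sees the ray r / f radians off the axis. A picture is of the moment at which its call begins: read the wrist's pose just before it. camera_info takes no time and is no camera call; for the wrist camera it gives the pose at the moment of the call.
- sign_off(): hands the job in; it is judged then, once.
The state is a dict: "clock": time; "joints": joint angles; "qd": joint speeds; "effort": joint torques, N m; "eef_pos": TCP position; "eef_rot": TCP orientation; "wrist_force": force on the tool from outside, world axes, zero at the start; "moment": the same for the moment, N m; "finger_gap": finger opening in mm; "finger_force": force on a finger pad.
Only numpy, scipy, OpenCV 4.12 (cv2) and the standard library are available. Lean on these libraries where they do the work, as an engineer would, in place of code of your own. Each camera call takes 0.05 s, during which the arm holds its last target. There are 200 camera calls.

TASK

Put the tall flanged spindle, neck up, into the bore of the green housing: lower it gently until you feel its foot come to rest on the stop inside, and only then let go, so that it is left standing upright on the stop. The stop is set to a different depth each time and its setting is not known. Leave the plain spindle and the short flanged spindle standing where they are.

Things in the scene. Friction and masses are not known exactly. Their poses are not given: they have to be found in the camera images.
- spindle: tall flanged spindle, bare steel, 132 mm tall, about 0.4 kg, standing on its foot on the bench. From below: shank 36 mm in diameter, 80 mm long, foot chamfered 3 mm; flange 56 mm in diameter, 10 mm thick; neck 26 mm in diameter, 42 mm long (90 to 132 mm above the foot) to grip it by. Origin: centre of the foot's underside; z up along its axis.
- housing: green fixed housing: 110 x 110 x 14 mm foot plate with an upright sleeve, 68 mm across (80 at the flared mouth), mouth 95 mm above the bench. Bore 48 mm in diameter, flaring to 60 over the top 7 mm. In it is a flat stop (not listed), its top somewhere 30 to 65 mm below the mouth, cushioned: it gives 1 mm per 8 N. More than 50 N is rough. Origin: on the bore's axis at bench height; z up.
- plain_pin: the plain spindle, to be left alone: bare steel, 132 mm tall, without a flange: shank 36 mm in diameter and 90 mm long, neck 26 mm in diameter and 42 mm long. Stands upright on the bench. Origin: centre of the foot's underside; z up.
- short_spindle: the short flanged spindle, to be left alone: bare steel, only 92 mm tall: shank 36 mm in diameter and 40 mm long, flange 56 mm in diameter and 10 mm thick, neck 26 mm in diameter and 42 mm long. Stands upright on the bench. Origin: centre of the foot's underside; z up.
Not all that is in view belongs to the job. What is shaped like the spindle but purple or turquoise is not meant.

How it is judged:
By the outcome, as a careful person would: the job done as asked, in the order asked, and still so for the second after the job is handed in, with the robot touching nothing.
It also fails if it takes over 48 s, if anything falls off the work surface, if the arm or the gripper's body presses on something with over 40 N, if the wrist force passes 120 N, or if a joint passes its speed limit or range.

## Working session

There is one attempt and no reset: what is moved stays moved. The work goes in short steps, Python scripts to look and compute and a shell command to move; the robot and the scene stay as the last step left them, time stands still between calls to the robot, and variables do not carry over. Pictures are saved under pics/ and viewed, at most 10 in all, crops included, and the job is handed in when it is done.

```bash
mkdir -p pics
python3 - <<'E'
from cell import *
import cv2,numpy as np
for n in("scene","top"):
    p,d=camera(n);cv2.imwrite(f"pics/{n}0.png",p[:,:,::-1]);np.save(f"{n}0.npy",d)
    i=camera_info(n);print(n,np.round(i["intrinsics"],1).tolist(),np.round(i["world_from_camera"],3).tolist())
print(read_state(),grip_point_offset)
E
```

```text
scene [[466.4, 0.0, 285.4], [0.0, 466.4, 205.8], [0.0, 0.0, 1.0]] [[-0.728, 0.454, -0.514, 991.437], [0.686, 0.473, -0.553, 441.207], [-0.008, -0.755, -0.656, 617.727], [0.0, 0.0, 0.0, 1.0]]
top [[437.0, 0.0, 276.2], [0.0, 437.0, 212.3], [0.0, 0.0, 1.0]] [[0.007, -0.998, 0.059, 475.734], [-1.0, -0.009, -0.025, -54.895], [0.026, -0.059, -0.998, 885.422], [0.0, 0.0, 0.0, 1.0]]
{'clock': 0.1, 'joints': array([ 1.26539547e+00,  3.00435117e-01,  1.52151727e+00, -2.03560584e-05,
        1.32072221e+00, -6.65928338e-02]), 'qd': array([ 8.71873084e-04,  8.73305997e-05, -2.63947589e-03, -2.76824743e-04,
        1.56110352e-03, -1.50829120e-04]), 'effort': array([ 9.77279051e-04, -5.32637644e+01, -3.53288376e+01,  7.09423888e-02,
        2.34221370e-02, -4.67547648e-05]), 'eef_pos': array([130.03081646, 534.15889947, 204.93306721]), 'eef_rot': array([-3.14051179e+00, -5.23228481e-05,  2.90278965e+00]), 'wrist_force': array([-1.22766409,  0.60831468, -0.29167424]), 'moment': array([-0.02240464,  0.05454017,  0.00448756]), 'finger_force': 0.0, 'finger_gap': 94.23927443576542} 18.8
```

View pics/scene0.png

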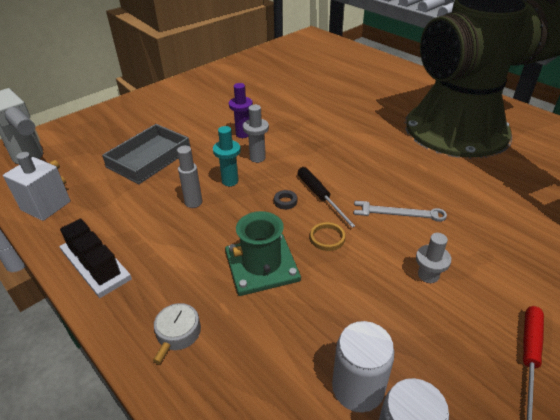

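View pics/top0.png

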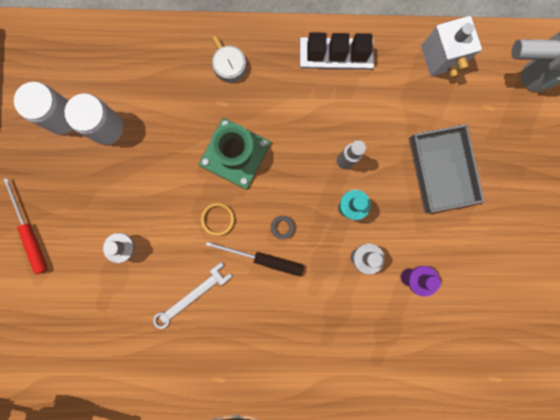

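The scene view shows the tall flanged steel spindle at (256,130), with purple behind it at (240,108) and turquoise at (228,155). The plain pin is at (188,178), the short one at (433,258), and the housing mouth at (260,232). In the top view the tall spindle's neck top is near (375,260) and the housing mouth near (234,146).

```bash
cat > h.py <<'E'
from cell import *
import cv2,numpy as np
def px2z(name,u,v,z):
    i=camera_info(name);K=i["intrinsics"];T=np.array(i["world_from_camera"])
    r=T[:3,:3]@np.linalg.inv(K)@[u,v,1];o=T[:3,3];return (o+r*(z-o[2])/r[2]).round(1)
def cloud(name,d):
    i=camera_info(name);K=np.array(i["intrinsics"]);T=np.array(i["world_from_camera"])
    v,u=np.indices(d.shape);c=np.stack([(u-K[0,2])/K[0,0]*d,(v-K[1,2])/K[1,1]*d,d],-1)
    return c@T[:3,:3].T+T[:3,3]
E
python3 - <<'E'
from h import *
P=cloud("top",np.load("top0.npy"))
print("neck",px2z("top",375,260,132),"mouth",px2z("top",234,146,95))
def fit(n,c,R,z0,z1):
    p=P.reshape(-1,3);m=(np.hypot(*(p[:,:2]-c).T)<R)&(p[:,2]>z0)&(p[:,2]<z1);q=p[m]
    (cc,r)=cv2.minEnclosingCircle(q[:,:2].astype(np.float32));print(n,len(q),np.median(q,0).round(1),np.round(cc,1),round(r,1),q[:,2].max().round(1))
c=px2z("top",375,260,132)[:2];fit("necktop",c,45,122,140);fit("flange",c,45,82,98)
c=px2z("top",234,146,95)[:2];fit("mouth",c,60,90,100)
for n,u,v,z in(("turq",360,204,132),("purple",430,283,132),("plain",358,149,132),("short",117,247,92)):print(n,px2z("top",u,v,z))
img=cv2.imread("pics/top0.png")
a=cv2.resize(img[210:310,325:455],None,fx=4,fy=4,interpolation=2)[:,:400];b=cv2.resize(img[96:196,185:285],None,fx=4,fy=4,interpolation=2)
cv2.imwrite("pics/crop.png",np.hstack([a,b]))
E
```

```text
neck [ 439.2 -245.4  132. ] mouth [642.8   2.8  95. ]
necktop 191 [ 439.2 -243.8  131.5] [ 439.3 -245.1] 13.1 134.9
flange 499 [ 442.3 -237.9   89.5] [ 439.2 -245.5] 28.1 97.9
mouth 765 [648.2   8.8  93.8] [646.7   7.5] 39.2 98.7
turq [ 535.9 -219.8  132. ]
purple [ 400.2 -340.8  132. ]
plain [ 632.5 -216.6  132. ]
short [457.7 210.1  92. ]
```

View pics/crop.png

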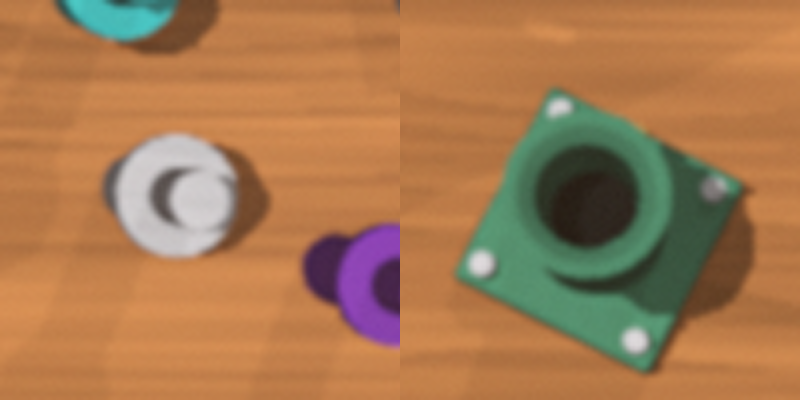

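The crop shows the neck top at (374.9,260.2) and the mouth centre at about (232,145). Both agree with the depth fits: spindle axis at (439,-245) with radii 13 and 28, mouth at (646,7) with radius 39. I'll move above the spindle and turn the closing axis clear of its neighbours.

```bash
python3 -m handwheel '0.5 -0.8 0 -1 0;0.5 -0.8 0 -1 0;0.5 -0.8 0 -1 0;0.5 -0.8 0 -1 0;0.5 -0.8 0 -1 0;0.5 -0.8 0 -1 0;0.5 -0.8 0 -1 0;0.5 -0.8 0 -1 0;0.5 -0.8 0 -1 0;0.5 -0.8 0 -1 0;0.5 -0.8 0 -1 0;0.5 -0.8 0 -1 0' 25
python3 -m handwheel '0.14 -0.8 0 -1 0;0.14 -0.8 0 -1 0;0.14 -0.8 0 -1 0;0.14 -0.8 0 -1 0;0.14 -0.8 0 -1 0;0.14 -0.8 0 -1 0;0.14 -0.8 0 -1 0;0.14 -0.8 0 -1 0;0.14 -0.8 0 -1 0;0.14 -0.8 0 -1 0;0.14 -0.8 0 -1 0;0.14 -0.8 0 -1 0'
python3 -m handwheel '0 0 0 0 0;0 0 0 0 0;0 0 0 0 0'
```

```text
clock: 1.1
eef_pos: [370.5, 148.6, 205.5]
eef_rot: [3.141, -0.0, 1.851]
wrist_force: [1.3, 1.1, 0.3]
finger_gap: 93.9
finger_force: 0.0
clock: 2.1
eef_pos: [437.1, -235.3, 205.2]
eef_rot: [-3.141, 0.0, 0.804]
wrist_force: [0.8, 0.6, 0.4]
finger_gap: 93.9
finger_force: 0.0
clock: 2.35
eef_pos: [437.0, -233.1, 205.1]
eef_rot: [-3.141, 0.0, 0.809]
wrist_force: [-0.6, 0.3, 0.2]
finger_gap: 93.8
finger_force: 0.0
```

```bash
python3 -m handwheel '0.05 -0.3 0 0 0;0 0 -0.6 0 0;0 0 -0.4 0 0;0 0 0 0 0;0 0 0 0 0'
python3 - <<'E'
from h import *
print(read_state()["eef_pos"]);i=camera_info("wrist")
p,d=camera("wrist");cv2.imwrite("pics/w1.png",p[:,:,::-1])
K=np.array(i["intrinsics"]);T=np.array(i["world_from_camera"])
print(K.round(1).tolist(),T.round(2).tolist())
c=np.linalg.inv(T)@[439.2,-245.2,132,1];t=np.arctan2(np.hypot(c[0],c[1]),c[2]);ph=np.arctan2(c[1],c[0]);print(K[0,2]+K[0,0]*t*np.cos(ph),K[1,2]+K[0,0]*t*np.sin(ph))
E
```

```text
clock: 2.77
eef_pos: [439.3, -245.4, 165.6]
eef_rot: [-3.141, 0.0, 0.81]
wrist_force: [0.4, 0.2, 1.0]
finger_gap: 94.0
finger_force: 0.0
[ 439.30888639 -245.35127044  165.58882086]
[[325.2, 0.0, 275.1], [0.0, 325.2, 213.9], [0.0, 0.0, 1.0]] [[0.72, -0.67, -0.16, 485.98], [-0.69, -0.7, -0.17, -197.32], [-0.0, 0.23, -0.97, 345.86], [0.0, 0.0, 0.0, 1.0]]
274.42761582086825 236.74048823410243
```

View pics/w1.png

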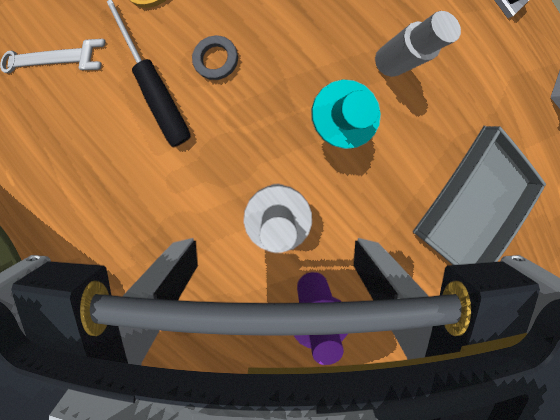

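The neck top is at (277,235) against a predicted (274,237), and it sits midway between the fingers, which are clear of the neighbours. I'll descend and grip.

```bash
python3 -m handwheel '0 0 -0.5 0 0;0 0 -0.5 0 0;0 0 -0.4 0 0;0 0 -0.3 0 0;0 0 0 0 0;0 0 0 0 0.5;0 0 0 0 0.8;0 0 0 0 1;0 0 0 0 1;0 0 0 0 1;0 0 0 0 1;0 0 0 0 1' 35
python3 -m handwheel '0 0 0 0 1;0 0 0 0 1;0 0 0 0 1'
```

```text
clock: 3.82
eef_pos: [439.3, -245.6, 97.6]
eef_rot: [3.141, -0.0, 0.808]
wrist_force: [0.1, -0.4, 0.6]
finger_gap: 50.6
finger_force: 0.0
clock: 4.07
eef_pos: [439.3, -245.6, 97.4]
eef_rot: [-3.142, 0.0, 0.808]
wrist_force: [-0.8, 0.0, 0.3]
finger_gap: 30.8
finger_force: 0.0
```

```bash
python3 -m handwheel '0 0 0 0 1;0 0 0 0 1;0 0 0 0 1;0 0 0 0 1'
python3 -m handwheel '0 0 0.2 0 1;0 0 0.6 0 1;0 0 0.9 0 1;0 0 0.9 0 1;0 0 0.3 0 1;0 0 0 0 1;0 0 0 0 1'
```

```text
clock: 4.4
eef_pos: [439.3, -245.6, 97.4]
eef_rot: [3.142, 0.0, 0.808]
wrist_force: [0.1, -0.8, -0.6]
finger_gap: 25.0
finger_force: 35.0
clock: 4.98
eef_pos: [439.0, -245.4, 213.1]
eef_rot: [-3.141, 0.0, 0.808]
wrist_force: [-0.4, -0.6, -5.5]
finger_gap: 25.0
finger_force: 34.9
```

Gripped and lifted (-5.5 N is roughly the spindle's weight plus noise). I'll raise it clear of the turquoise piece and move over the housing.

```bash
python3 -m handwheel '0 0 0.6 0 1;0 0 0.5 0 1;0.3 0.4 0 0 1;0.6 0.7 0 0 1;0.6 0.7 0 0 1;0.6 0.7 0 0 1;0.6 0.7 0 0 1;0.6 0.7 0 0 1;0.6 0.7 0 0 1;0.6 0.7 0 0 1;0.4 0.6 0 0 1;0.3 0.4 0 0 1'
python3 -m handwheel '0 0 0 0 1;0 0 0 0 1;0 0 0 0 1;0 0 0 0 1'
python3 - <<'E'
from h import *
s=read_state();print(s["eef_pos"],s["wrist_force"],s["moment"])
p,d=camera("scene");cv2.imwrite("pics/s2.png",cv2.resize(p[90:300,150:430,::-1],None,fx=2.8,fy=2.8,interpolation=2))
np.save("s2.npy",d)
p,d=camera("wrist");cv2.imwrite("pics/w2.png",p[:,:,::-1])
E
```

```text
clock: 5.98
eef_pos: [647.7, 9.1, 254.1]
eef_rot: [-3.138, 0.003, 0.81]
wrist_force: [0.3, 0.3, -4.1]
finger_gap: 24.7
finger_force: 35.0
clock: 6.32
eef_pos: [646.8, 5.5, 256.6]
eef_rot: [-3.141, 0.001, 0.807]
wrist_force: [-1.8, 0.6, -5.0]
finger_gap: 25.0
finger_force: 35.0
[646.77541298   5.50942877 256.63841211] [-1.81998935  0.57297205 -5.02189511] [-0.08984287  0.12192328  0.03912552]
```

View pics/s2.png

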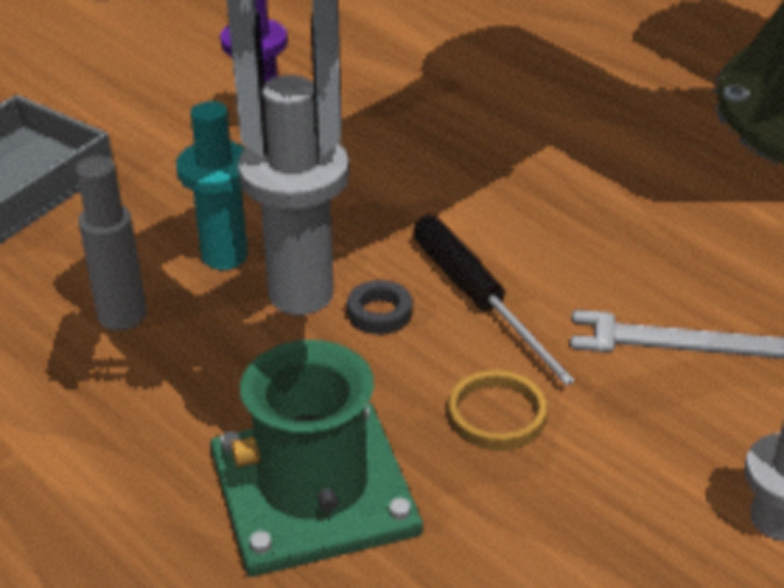

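View pics/w2.png

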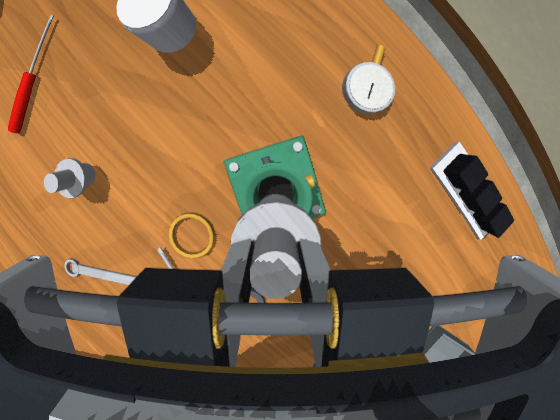

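The scene crop shows the spindle gripped upright, with the flange at about (294,168) in the crop and the mouth ellipse centred at about (308,386). The wrist view shows the mouth at (277,187), behind the spindle. I'll check the alignment using the scene camera's depth.

Run:
```python
from h import *
from scipy.optimize import least_squares
p=cloud("scene",np.load("s2.npy")).reshape(-1,3)
print("px mouth",px2z("scene",260,227.9,95))
def fit(n,z0,z1,r,R=60):
    q=p[(np.hypot(p[:,0]-646,p[:,1]-6)<R)&(p[:,2]>z0)&(p[:,2]<z1)][:,:2]
    s=least_squares(lambda c:np.hypot(*(q-c).T)-r,[640,0],loss="soft_l1");print(n,len(q),s.x.round(1),np.abs(s.fun).mean().round(2))
fit("shank",165,232,18,35);fit("flange",241,248,28,40);fit("sleeve",30,75,34,48)
q=p[(np.hypot(p[:,0]-646,p[:,1]-6)<46)&(p[:,2]>91)&(p[:,2]<99)][:,:2].astype(np.float32)
print(len(q),cv2.minEnclosingCircle(q))
q=p[(np.hypot(p[:,0]-646,p[:,1]-6)<25)&(p[:,2]>140)&(p[:,2]<235)];print("foot z",np.percentile(q[:,2],[0.5,2]))
```

```text
px mouth [649.1  12.   95. ]
shank 845 [666.5  31.7] 4.46
flange 222 [645.9   6.4] 2.24
sleeve 1138 [648.    8.2] 3.92
622 ((646.8560791015625, 7.828869342803955), 39.8375358581543)
foot z [162.20228203 163.2088954 ]
```

Both cameras put the bore axis at about (646.8,7.6), so I shift dy by +2 mm. I'll lower the foot to about 10 mm above the mouth, check, then enter.

```bash
python3 -m handwheel '0 0.05 -0.2 0 1;0 0 -0.4 0 1;0 0 -0.4 0 1;0 0 -0.2 0 1;0 0 0 0 1;0 0 0 0 1;0 0 0 0 1'
cat > chk.py <<'E'
import sys
from cell import read_state
s=read_state();f=s["wrist_force"];print(s["eef_pos"].round(1),f.round(1),round(s["clock"],2))
sys.exit(f[2]>float(sys.argv[1]) or abs(f[0])>8 or abs(f[1])>8)
E
python3 chk.py 0 && python3 -m handwheel '0 0 -0.2 0 1;0 0 -0.2 0 1;0 0 -0.2 0 1;0 0 0 0 1;0 0 0 0 1'; python3 chk.py 0
python3 - <<'E'
from h import *
p,d=camera("scene");cv2.imwrite("pics/s3.png",cv2.resize(p[130:300,180:350,::-1],None,fx=3.4,fy=3.4,interpolation=2))
E
```

```text
clock: 7.0
eef_pos: [647.6, 8.3, 210.5]
eef_rot: [3.14, -0.001, 0.808]
wrist_force: [0.3, -0.6, -4.4]
finger_gap: 24.6
finger_force: 35.0
[647.6   8.3 210.5] [ 0.3 -0.6 -4.4] 7.0
[647.6   8.3 210.5] [ 0.3 -0.6 -4.4] 7.0False
False
```

View pics/s3.png

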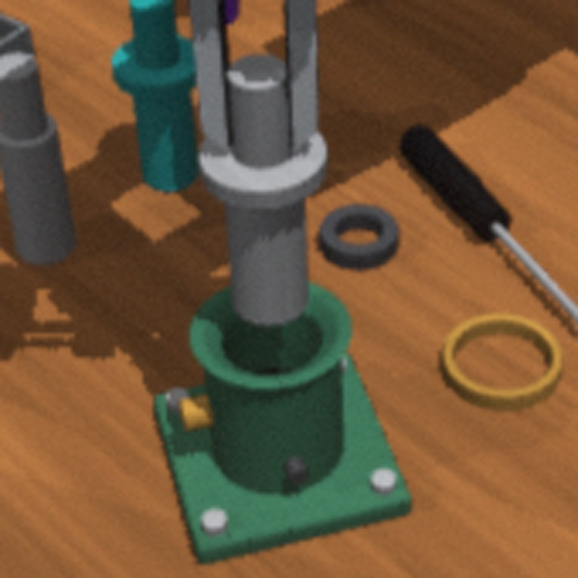

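The foot is at about (270,310) in the crop, centred over the mouth at (271,337) and some 18 mm above it. I'll enter the bore and then feel for the stop.

```bash
sed -i 's/sys.exit(\(.*\))$/sys.exit(int(\1))/' chk.py
python3 -m handwheel '0 0 -0.2 0 1;0 0 -0.2 0 1;0 0 -0.1 0 1;0 0 0 0 1' >/dev/null; python3 chk.py 0 && python3 -m handwheel '0 0 -0.2 0 1;0 0 -0.2 0 1;0 0 -0.1 0 1;0 0 0 0 1;0 0 0 0 1'>/dev/null; python3 chk.py 0
```

```text
[646.7   8.4 187.8] [-0.6  0.3 -4.7] 7.38
[647.2   8.4 169.2] [ 0.1  1.1 -4.6] 7.8
```

```bash
python3 -m handwheel '0 0 -0.05 0 1;0 0 -0.03 0 1;0 0 0 0 1'>/dev/null; python3 chk.py -1 &&
python3 -m handwheel '0 0 -0.03 0 1;0 0 -0.03 0 1;0 0 0 0 1'>/dev/null && python3 chk.py -1 &&
python3 -m handwheel '0 0 -0.03 0 1;0 0 -0.03 0 1;0 0 0 0 1'>/dev/null && python3 chk.py -1 &&
python3 -m handwheel '0 0 -0.03 0 1;0 0 -0.03 0 1;0 0 0 0 1'>/dev/null && python3 chk.py -1 &&
python3 -m handwheel '0 0 -0.03 0 1;0 0 -0.03 0 1;0 0 0 0 1'>/dev/null && python3 chk.py -1 &&
python3 -m handwheel '0 0 -0.03 0 1;0 0 -0.03 0 1;0 0 0 0 1'>/dev/null && python3 chk.py -1 &&
python3 -m handwheel '0 0 -0.03 0 1;0 0 -0.03 0 1;0 0 0 0 1'>/dev/null && python3 chk.py -1 &&
python3 -m handwheel '0 0 -0.03 0 1;0 0 -0.03 0 1;0 0 0 0 1'>/dev/null && python3 chk.py -1
```

```text
[647.3   8.4 166.1] [-0.9 -0.  -5.5] 8.05
[647.2   8.4 163.6] [ 0.  -0.2 -5.6] 8.3
[647.2   8.4 161.1] [-0.2  0.1 -5. ] 8.55
[647.2   8.4 158.7] [-0.5  0.3 -4.9] 8.8
[647.2   8.4 156.3] [ 0.2 -0.4 -4.9] 9.05
[647.2   8.4 153.9] [ 0.2 -0.5 -4.5] 9.3
[647.2   8.4 151.5] [-0.3  0.6 -5.3] 9.55
[647.2   8.4 149.1] [ 0.5  0.5 -5. ] 9.8
```

```bash
python3 -m handwheel '0 0 -0.03 0 1;0 0 -0.03 0 1;0 0 0 0 1'>/dev/null; python3 chk.py -1 &&
python3 -m handwheel '0 0 -0.03 0 1;0 0 -0.03 0 1;0 0 0 0 1'>/dev/null && python3 chk.py -1 &&
python3 -m handwheel '0 0 -0.03 0 1;0 0 -0.03 0 1;0 0 0 0 1'>/dev/null && python3 chk.py -1 &&
python3 -m handwheel '0 0 -0.03 0 1;0 0 -0.03 0 1;0 0 0 0 1'>/dev/null && python3 chk.py -1 &&
python3 -m handwheel '0 0 -0.03 0 1;0 0 -0.03 0 1;0 0 0 0 1'>/dev/null && python3 chk.py -1 &&
python3 -m handwheel '0 0 -0.03 0 1;0 0 -0.03 0 1;0 0 0 0 1'>/dev/null && python3 chk.py -1 &&
python3 -m handwheel '0 0 -0.03 0 1;0 0 -0.03 0 1;0 0 0 0 1'>/dev/null && python3 chk.py -1 &&
python3 -m handwheel '0 0 -0.03 0 1;0 0 -0.03 0 1;0 0 0 0 1'>/dev/null && python3 chk.py -1
```

```text
[647.2   8.4 146.7] [-0.6  0.6 -3.9] 10.05
[647.5   8.4 145. ] [-0.2  0.5  0.6] 10.3
```

```bash
python3 -m handwheel '0 0 -0.02 0 1;0 0 0 0 1;0 0 0 0 1'>/dev/null; python3 chk.py 9
```

```text
[647.5   8.4 144.5] [-1.4  0.1  4.2] 10.55
```

Contact is confirmed: the force rises about 8 N/mm with no lateral force. The foot is near z = 47, within the stop's range. I'll release and retreat.

```bash
python3 -m handwheel '0 0 0 0 0.65;0 0 0 0 0.6;0 0 0 0 0.5;0 0 0 0 0.3;0 0 0 0 0;0 0 0 0 0;0 0 0 0 0;0 0 0 0 0;0 0 0 0 0'
python3 -m handwheel '0 0 0.2 0 0;0 0 0.5 0 0;0 0 0.8 0 0;0 0 0.9 0 0;0 0 0.5 0 0;0 0 0 0 0;0 0 0 0 0;0 0 0 0 0'
python3 - <<'E'
from h import *
p,d=camera("scene");cv2.imwrite("pics/s4.png",cv2.resize(p[90:300,150:430,::-1],None,fx=2.8,fy=2.8,interpolation=2))
q=cloud("scene",d).reshape(-1,3);q=q[np.hypot(q[:,0]-647,q[:,1]-8)<20];q=q[q[:,2]<200];print("top z",np.percentile(q[:,2],[98,99.5]))
E
```

```text
clock: 11.3
eef_pos: [647.3, 8.4, 143.8]
eef_rot: [3.142, 0.0, 0.808]
wrist_force: [0.6, -0.3, 0.7]
finger_gap: 80.7
finger_force: 0.0
clock: 11.97
eef_pos: [647.0, 8.4, 258.9]
eef_rot: [-3.14, 0.001, 0.808]
wrist_force: [-0.5, -0.4, -0.6]
finger_gap: 93.7
finger_force: 0.0
top z [179.72066959 180.39636053]
```

View pics/s4.png

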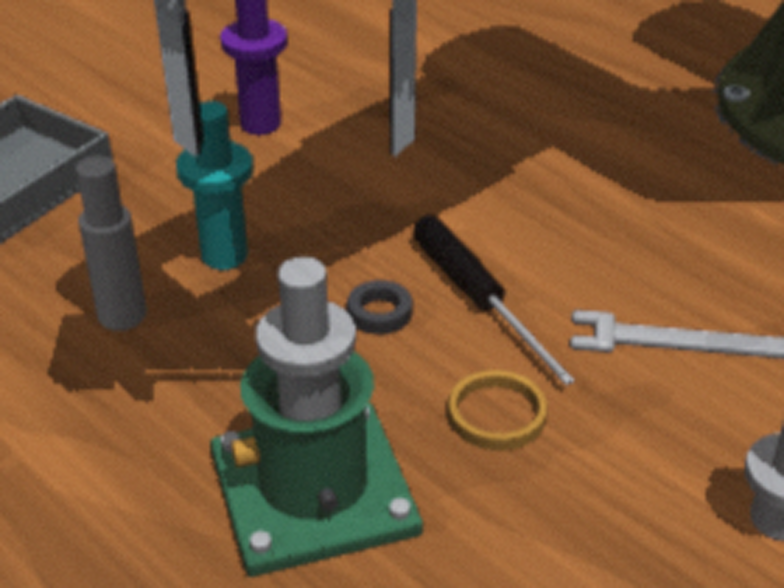

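The spindle stands upright and centred in the housing, with its neck top at (303,272) in the crop. Its top is at z ≈ 180, which puts the foot at 48 on the stop. The fingers are clear, and the plain and short spindles haven't moved.

```bash
python3 -c "from cell import sign_off;print(sign_off())"
```

```text
the job is handed in; nothing more can be done
None
```

The tall flanged spindle is standing neck up on the stop in the green housing. It was released only after I felt the stop at a foot height of about 47 mm (about 48 mm below the mouth), the plain and short spindles were not touched, and the job was handed in at about 12 s.

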